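# Point out the bottle that missed its cap

### The job

One of the four amber bottles in the white tray has missed its cap: come down from above and point it out with the fingertips, a finger's width or two (1 to 4 cm) over the centre of its open mouth, and hold there for three seconds without touching it. Then log the fault by pressing the green button on the control box all the way down with the fingertips, let it come back up and move clear. Point at none of the capped bottles, leave the red button alone, and do not touch or move any bottle, the spare cap or the other things on the bench.

Things in the scene. Friction and masses are not known exactly. Their poses are not given: they have to be found in the camera images.
- top_open (a point): centre of the open mouth of the UNCAPPED bottle, in the plane of its rim. The bottle is amber glass with a white paper label, body 64 mm across, neck about 29 mm across at the rim, 200 mm tall; from above the mouth is an amber ring round a dark hole. z points up
- bottle_open: the uncapped bottle; origin at the centre of its underside (which stands on the tray's floor, 4 mm above the bench), z up; loose, about 0.5 kg
- tray: shallow white tray, 170 x 400 x 35 mm, walls and floor 4 mm, long side along its y; origin at the centre of its underside; fixed. The four bottles stand in it upright in a zigzag row, in any order, at least 79 mm between neighbours' centres
- box: grey fixed control box, 120 x 200 x 50 mm, long side along its y, with two push buttons on top, 100 mm apart: the green one on its +y side, the red one on its -y side; origin at the centre of its underside
- green_top (a point): centre of the top face of the green push button (34 mm across), which is pressed straight down
- green (a joint): travel of the green button: 0 up, 0.006 m fully down; about 4 N for the full travel, springs back
- red_top (a point): centre of the top face of the red push button (34 mm across)
- red (a joint): travel of the red button: 0 up, 0.006 m fully down
- bottle_a: a CAPPED bottle, like the uncapped one but with a blue cap, 33 mm across and 28 mm high, on its neck; 204 mm tall over the cap; origin at the centre of its underside, z up; loose
- top_a (a point): centre of the top of the blue cap on bottle_a
- bottle_b: a CAPPED bottle, like the uncapped one but with a blue cap, 33 mm across and 28 mm high, on its neck; 204 mm tall over the cap; origin at the centre of its underside, z up; loose
- top_b (a point): centre of the top of the blue cap on bottle_b
- bottle_c: a CAPPED bottle, like the uncapped one but with a blue cap, 33 mm across and 28 mm high, on its neck; 204 mm tall over the cap; origin at the centre of its underside, z up; loose
- top_c (a point): centre of the top of the blue cap on bottle_c
- cap: spare blue cap standing on the bench between the tray and the mug, 33 mm across, 28 mm high; origin at the centre of its underside; loose
- jug: clear plastic jug with a handle behind the tray, 90 mm across, 130 mm high; origin at the centre of its underside; loose
- mug: yellow mug behind the control box, 80 mm across, 90 mm high; origin at the centre of its underside; loose
- funnel: steel funnel standing on its wide mouth behind the tray, 110 mm across, 135 mm high; origin at the centre of its underside; loose
There are look-alikes about, which are no part of the job. What is shaped like the bottle_b but pink is not meant.

How it is judged:
On the way, in this order (a step that is already met when the one before it is completed fails the run):
1. the fingertips point at the open mouth from just above, held for two and a half seconds (horizontal distance between the grasp point and top_open below 0.022 m and z of the grasp point in the frame of top_open between 0.021 and 0.068 m), for 2.5 s.
2. the green button is pressed down with the fingers (value of joint green above 0.0045 m and contact force between the fingers and box above 0.5 N), for 0.05 s.
At the end, for the whole second after the job is handed in: All four bottles and the spare cap, jug, mug and funnel stand upright (within 0.1 rad) and within 15 mm of where they began, the bottles at rest, both buttons up (within 2 mm), the robot clear of everything (distance of each of bottle_open, bottle_a, bottle_b, bottle_c, cap, jug, mug, funnel from where it was at the start of the episode below 0.015 m and angle between each of bottle_open, bottle_a, bottle_b, bottle_c, cap, jug, mug, funnel's own z axis and vertical below 0.1 rad and linear speed of each of bottle_open, bottle_a, bottle_b, bottle_c below 0.02 m/s and value of joint each of green, red below 0.002 m); the robot touches nothing.
It fails at once if a bottle is touched by the robot (contact force between any of bottle_open, bottle_a, bottle_b, bottle_c and the fingers above 0.3 N or contact force between any of bottle_open, bottle_a, bottle_b, bottle_c and the arm above 0.3 N).
It fails at once if the cap, jug, mug or funnel is touched by the robot (contact force between any of cap, jug, mug, funnel and the fingers above 0.3 N or contact force between any of cap, jug, mug, funnel and the arm above 0.3 N).
It fails at once if a bottle or another loose thing is moved, lifted or tipped (distance of any of bottle_open, bottle_a, bottle_b, bottle_c, cap, jug, mug, funnel from where it was at the start of the episode above 0.015 m).
It fails at once if the red button is pressed (value of joint red above 0.002 m).
It fails at once if the fingertips are brought within about 25 mm above the centre of a capped bottle's cap (pointing at it) ((horizontal distance between the grasp point and top_a below 0.012 m and z of the grasp point in the frame of top_a between 0 and 0.044 m) or (horizontal distance between the grasp point and top_b below 0.012 m and z of the grasp point in the frame of top_b between 0 and 0.044 m) or (horizontal distance between the grasp point and top_c below 0.012 m and z of the grasp point in the frame of top_c between 0 and 0.044 m)).
It also fails if it takes over 48 s, if anything falls off the work surface, if the arm or the gripper's body presses on something with over 40 N, if the wrist force passes 120 N, or if a joint passes its speed limit or range.

### The arm

A 7-joint arm with a two-finger parallel gripper is mounted at the origin on the work surface. World frame = base frame: x ahead of the robot, y to its left, z up, the work surface at z = 0. Lengths are in m, angles in rad, forces in N, time in s.
With the tool pointing down it reaches from about 0.4 to 0.85 m from the base axis. Payload 4.5 kg.
Tool frame: the origin (TCP) lies on the centre line of the jaws, within the pads' length; the fingertips stand r.tips_ahead ahead of it and the grasp point (between the pads) is the TCP (r.tips_ahead is the distance from the TCP to the fingertips, in m); z points along the fingers, y is the direction in which the jaws open and shut (so a half turn about z gives the same grasp; the last joint's range is limited). The gripper opens to 88 mm and grips with 3 to 60 N. Pads are 18 mm wide; open, the fingers measure 123 mm over their backs; the gripper's body (75 mm by 187 mm) begins 45 mm behind the grasp point.
Start: joints at [-1.121, 0.689, -0.195, 1.565, 0.157, 0.902, -0.215], TCP at [0.252, 0.572, 0.258] pointing down, gripper open.
Joint ranges: [-3.01, 3.01], [-0.46, 2.08], [-1.47, 1.51], [0.13, 2.56], [-1, 4.14], [0.04, 2.09], [-2.66, 2.66]. Speed limits (rad/s): [2.57, 2.57, 3.14, 3.14, 3.14, 3.14, 3.14].

### API

Orientations are given as a unit quaternion [w, x, y, z].
In Python, from rig import read_state, imaging, workorder, r gives the robot as it stands.
- The arm moves only by the tool play_rows, never from a script. Its argument "plan" is a list of rows, each a list of 2 entries, a list of its own where there are three numbers: the shift along the tool's x, y, z in mm, then the turn about the tool's z in degrees. A call has 1 to 10 rows; each row shifts and turns the pose as measured when the row begins, along the tool's axes as they then stand; what a row does not reach is not made up. A row lasts 1/10 s, in which the tool goes at most 50 mm and 8.59 degrees, less where a joint would pass 70% of its speed; a pose out of reach is approached as far as the arm can. A call with a gripper value outside its range is refused whole. "jaw" is the opening, from 0 (shut) to 1 (fully open), set as the call begins (left out, the last holds). The fingers move at their own pace and stop on an object; the grip force is fixed at half the most. Time passes only in rows, so rows that do not move let the fingers close. It gives the time, the measured TCP pose, the force and the opening at its end, in the units of the state.
- read_state(): the state, without advancing time (a new reading comes with each control period).
- imaging.snapshot(name): name is "scene" or "top" or "wrist"; returns a dict with "img" (384x512x3 uint8, blue, green, red), "mtx" (3x3 intrinsics, pixels), "distortion" ([k1, k2, p1, p2, k3] as OpenCV has them; the pictures are not rectified), "cam_to_world" (4x4, takes a point from camera to world coordinates). Camera axes: x right, y down, z forward; pixel columns grow to the right and rows downward; lengths in m; the calibration is good to about 2 mm. A picture is of the moment at which its call begins. There is no depth.
- workorder.finish_job(): hands the job in, once; it reports no verdict.
The state is a dict: "time": time; "joint_positions": joint angles; "qvel": joint speeds; "joint_efforts": joint torques, N m; "ee_pos": TCP position; "tcp_rot": TCP orientation; "wrist_force": force on the tool from outside, world axes, zero at the start; "ft_torque": the same for the moment, N m; "finger_gap": finger opening in m.
Only numpy, scipy, OpenCV 4.12 (cv2) and the standard library are available. Lean on these libraries where they do the work, as an engineer would, in place of code of your own. Each camera call takes 0.05 s, during which the arm holds its last target. There are 200 camera calls.

## Working session

There is one attempt and no reset: what is moved stays moved. The work goes in short steps, Python scripts to look and compute and a tool call to move; the robot and the scene stay as the last step left them, time stands still between calls to the robot, and variables do not carry over. Pictures are saved under pics/ and viewed, about 8 in all and at most 12, crops included, and the job is handed in when it is done.

Besides the shell and the picture viewer there is one more tool, called after "Request:" in YAML: its name, and indented under it one key for each argument. play_rows: Moves the arm, as the interface text tells. Its arguments: {"type":"object","properties":{"plan":{"type":"array","items":{"type":"array"}},"jaw":{"type":"number"}},"required":["plan"]}

```bash
mkdir -p pics
cat > h.py <<'E'
import numpy as np, cv2
from rig import read_state, imaging, workorder, r
def snap(n):
    return imaging.snapshot(n)
def ray(s,px):
    u=cv2.undistortPoints(np.array(px,float).reshape(-1,1,2),np.array(s['mtx']),np.array(s['distortion'])).reshape(-1,2)
    T=np.array(s['cam_to_world']); d=np.c_[u,np.ones(len(u))]@T[:3,:3].T
    return T[:3,3],d
def plane(s,px,z):
    o,d=ray(s,px); return o+d*((z-o[2])/d[:,2])[:,None]
def proj(s,P):
    T=np.linalg.inv(np.array(s['cam_to_world'])); R=T[:3,:3]
    return cv2.projectPoints(np.array(P,float).reshape(-1,3),cv2.Rodrigues(R)[0],T[:3,3],np.array(s['mtx']),np.array(s['distortion']))[0].reshape(-1,2)
E
python3 - <<'E'
from h import *
import pickle
S={n:snap(n) for n in('scene','top')}
pickle.dump(S,open('s0.pkl','wb'))
for n in S: cv2.imwrite(f'pics/{n}0.png',S[n]['img']); print(n,np.round(S[n]['cam_to_world'],3).tolist())
print(read_state(), r.tips_ahead)
E
```

```text
scene [[0.836, 0.399, -0.376, 0.893], [0.548, -0.615, 0.566, -0.599], [-0.005, -0.68, -0.734, 0.845], [0.0, 0.0, 0.0, 1.0]]
top [[0.015, -0.989, 0.146, 0.444], [-0.999, -0.021, -0.041, -0.032], [0.044, -0.145, -0.988, 1.02], [0.0, 0.0, 0.0, 1.0]]
{'time': 0.1, 'joint_positions': array([-1.12122641,  0.68992807, -0.19449082,  1.5661853 ,  0.15730036,
        0.90253714, -0.21509453]), 'qvel': array([ 5.65237129e-04, -1.38243851e-03, -1.45041747e-04, -1.17485522e-03,
       -4.68988916e-05, -1.22332121e-03,  3.58286880e-04]), 'joint_efforts': array([-3.35092664e-03, -5.28498173e+01, -1.27163831e+00, -1.53838885e+01,
       -5.25186025e-02,  1.90121318e-03,  4.45481339e-05]), 'ee_pos': array([0.25227596, 0.57125127, 0.25698662]), 'tcp_rot': array([-1.02819266e-04,  2.06365008e-01,  9.78474725e-01, -8.28150125e-04]), 'wrist_force': array([ 0.03421522, -0.1079862 , -0.50596293]), 'ft_torque': array([ 0.00322954, -0.04211022,  0.01638487]), 'finger_gap': 0.08804319819926096} 0.019
```

View pics/top0.png

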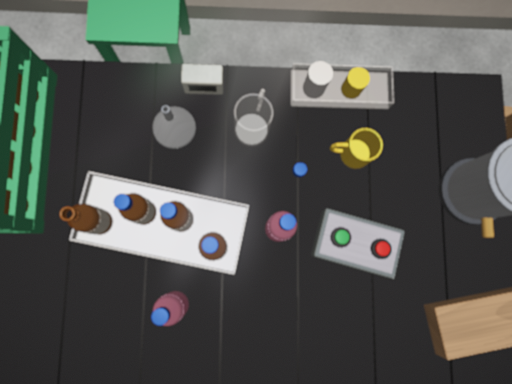

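View pics/scene0.png

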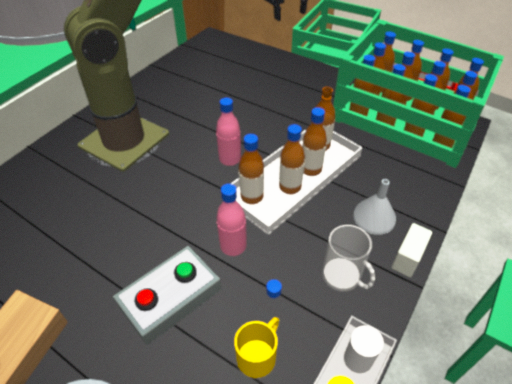

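The top view shows four amber bottles in the white tray: three with blue caps at (122,202), (168,211) and (210,245), and one open mouth at (68,213). The green button is at (342,237) and the red at (382,248). The scene view shows the open mouth at about (327,92), the green button at (185,270) and the red at (146,298).

Things that could be taken for the target: the capped ambers listed above, the pink bottles with blue caps at top (288,222) and (160,316), and the crate bottles in the scene view near (390,45). The open one is top (68,213). I'll check it in a crop and triangulate.

```bash
cat > m.py <<'E'
from h import *
import pickle
S=pickle.load(open('s0.pkl','rb'))
t,c=S['top'],S['scene']
def blobs(s,lo,hi,a0=15):
    m=cv2.inRange(cv2.cvtColor(s['img'],cv2.COLOR_BGR2HSV),lo,hi)
    n,_,st,ce=cv2.connectedComponentsWithStats(m)
    return [(np.round(ce[i],1),st[i,2:].tolist()) for i in range(1,n) if st[i,4]>a0]
def tri(a,b):
    o1,d1=ray(t,[a]);o2,d2=ray(c,[b]);d1,d2=d1[0],d2[0]
    k=np.linalg.lstsq(np.c_[d1,-d2],o2-o1,rcond=None)[0]
    p,q=o1+k[0]*d1,o2+k[1]*d2
    return np.round((p+q)/2,4),round(float(np.linalg.norm(p-q)),4)
if __name__=='__main__':
    for nm,lo,hi in(('blue',(105,120,60),(125,255,255)),('green',(55,120,60),(75,255,255)),('red',(0,200,100),(3,255,255))):
        for n in S:
            print(nm,n)
            for b in blobs(S[n],lo,hi):
                if b[1][2]<900: print('  ',b[0],b[1], np.round(plane(S[n],[b[0]],{'blue':.208}.get(nm,.06))[0],3))
    print('base',proj(c,[0,0,0]))
    print('mouth',plane(t,[[68,213]],.204),tri((68,213),(327,91)))
    print('green',tri((342,237),(185,270)),'red',tri((382,248),(146,298)))
    a=cv2.resize(t['img'][185:265,50:130],(400,400),interpolation=cv2.INTER_CUBIC)
    b=cv2.resize(c['img'][75:155,290:370],(400,400),interpolation=cv2.INTER_CUBIC)
    cv2.imwrite('pics/crop1.png',np.hstack([a,b]))
E
python3 m.py
```

```text
blue scene
   [389.4  37.5] [10, 12, 97] [0.56  0.676 0.208]
   [412.3  52.1] [20, 25, 223] [0.653 0.628 0.208]
   [379.4  48.7] [11, 13, 115] [0.56  0.588 0.208]
   [442.2  61.2] [21, 25, 234] [0.746 0.629 0.208]
   [369.2  59.3] [11, 10, 79] [0.559 0.509 0.208]
   [472.6  71.1] [19, 27, 260] [0.838 0.628 0.208]
   [398.8  68.4] [12, 11, 94] [0.65  0.511 0.208]
   [430.5  78.8] [12, 12, 106] [0.745 0.51  0.208]
   [463.   89.8] [13, 12, 111] [0.838 0.51  0.208]
   [225.9 104.1] [14, 16, 183] [0.338 0.096 0.208]
   [316.8 114.7] [13, 16, 178] [0.554 0.183 0.208]
   [293.7 131.7] [15, 17, 208] [0.539 0.094 0.208]
   [250.5 141.4] [16, 18, 226] [0.472 0.009 0.208]
   [228.  192.2] [16, 20, 247] [ 0.522 -0.148  0.208]
   [273.6 287.8] [16, 19, 245] [ 0.716 -0.284  0.208]
blue top
   [299.6 169. ] [15, 15, 185] [ 0.624 -0.16   0.208]
   [122.9 201.9] [17, 15, 203] [0.549 0.194 0.208]
   [168.3 210.5] [16, 16, 195] [0.533 0.104 0.208]
   [287.6 221.5] [16, 16, 198] [ 0.516 -0.136  0.208]
   [210.3 246. ] [16, 15, 142] [0.464 0.018 0.208]
   [159.5 316.3] [18, 18, 254] [0.328 0.111 0.208]
green scene
   [397.7  55.7] [9, 14, 87] [0.56  0.853 0.06 ]
   [426.4  64.7] [13, 16, 133] [0.67  0.854 0.06 ]
   [455.8  74. ] [15, 15, 150] [0.778 0.855 0.06 ]
   [184.2 269.8] [17, 15, 209] [ 0.49 -0.28  0.06]
green top
   [160.9  19.4] [11, 4, 17] [1.035 0.169 0.06 ]
   [341.9 236.6] [14, 14, 150] [ 0.495 -0.285  0.06 ]
red scene
   [453.2  86.4] [11, 7, 31] [0.791 0.768 0.06 ]
   [144.9 296.9] [17, 15, 200] [ 0.463 -0.377  0.06 ]
red top
base [[124.20742242 140.31656662]]
mouth [[0.52471165 0.3010873  0.204     ]] (array([0.5244, 0.3022, 0.1999]), 0.0018)
green (array([ 0.4942, -0.2827,  0.0665]), 0.0015) red (array([ 0.4695, -0.3789,  0.0647]), 0.0002)
```

View pics/crop1.png

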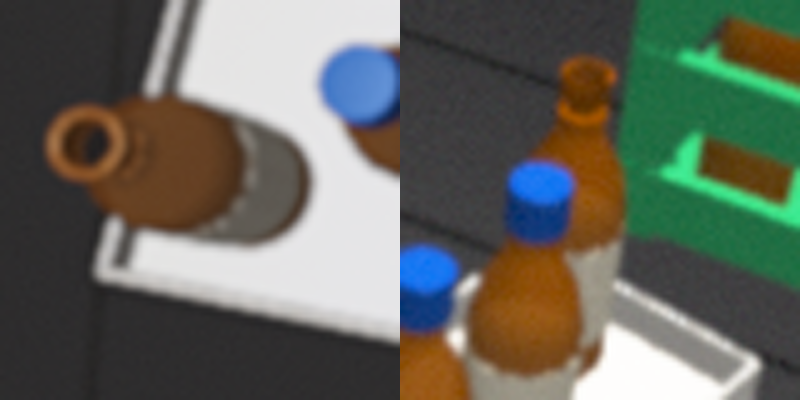

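The crop confirms it: an amber ring round a dark hole at top pixel about (67.5,213.7) and scene (327.5,90), with no cap. Its neighbours carry blue caps.

The numbers agree. The mouth is at (0.524, 0.302) with triangulated z 0.200 against 0.204 expected. Green is at (0.494, −0.283, 0.066), and green to red is 99 mm against 100 expected. I'll lift, close the jaws and turn the tool so its axes line up with the world.

Request:
play_rows:
  plan:
    - [[0,0,-10],6.6]
    - [[0,0,-10],6.6]
    - [[0,0,-10],6.6]
    - [[0,0,-10],6.6]
    - [[0,0,-10],6.6]
    - [[0,0,-10],6.6]
    - [[0,0,-10],6.6]
    - [[0,0,-10],6.6]
    - [[0,0,-10],6.6]
    - [[0,0,-10],6.6]
  jaw: 0

```text
time: 1.1
ee_pos: [0.2507, 0.5674, 0.3536]
tcp_rot: [0.003, 0.722, 0.692, -0.009]
wrist_force: [-0.2, 1.0, -0.4]
finger_gap: 0.01
```

```bash
cat > go.py <<'E'
import sys
from h import *
from scipy.spatial.transform import Rotation as R
s=read_state(); q=np.array(s['tcp_rot']); M=R.from_quat(q[[1,2,3,0]]).as_matrix()
print('t',s['time'],'pos',np.round(s['ee_pos'],4),'gap',round(s['finger_gap'],4),'F',np.round(s['wrist_force'],2)); print(np.round(M,3).tolist())
for a in sys.argv[1:]:
    p=np.array(eval(a)); print(a,'tool shift mm',np.round(M.T@(p-s['ee_pos'])*1000,1))
E
python3 go.py "[.524,.302,.35]" "[.524,.302,.248]"
```

```text
t 1.1 pos [0.2507 0.5674 0.3536] gap 0.01 F [-0.15  0.96 -0.44]
[[0.043, 0.999, -0.008], [0.999, -0.043, -0.017], [-0.017, -0.007, -1.0]]
[.524,.302,.35] tool shift mm [-253.5  284.4    5.8]
[.524,.302,.248] tool shift mm [-251.7  285.2  107.8]
```

Request:
play_rows:
  plan:
    - [[-25,28,0],0]
    - [[-25,28,0],0]
    - [[-25,28,0],0]
    - [[-25,28,0],0]
    - [[-25,28,0],0]
    - [[-25,28,0],0]
    - [[-25,28,0],0]
    - [[-25,28,0],0]
    - [[-25,28,0],0]
    - [[0,0,0],0]

```text
time: 2.1
ee_pos: [0.498, 0.3242, 0.351]
tcp_rot: [0.003, 0.72, 0.693, -0.012]
wrist_force: [-0.2, -0.9, 1.0]
finger_gap: 0.0004
```

```bash
python3 go.py "[.524,.302,.35]" "[.524,.302,.248]"
```

```text
t 2.1 pos [0.498  0.3242 0.351 ] gap 0.0004 F [-0.17 -0.92  0.95]
[[0.038, 0.999, -0.014], [0.999, -0.038, -0.021], [-0.022, -0.013, -1.0]]
[.524,.302,.35] tool shift mm [-21.2  26.8   1.2]
[.524,.302,.248] tool shift mm [-18.9  28.1 103.1]
```

Request:
play_rows:
  plan:
    - [[-10,14,0],0]
    - [[-10,13,0],0]
    - [[0,0,10],0]
    - [[0,0,10],0]
    - [[0,0,10],0]
    - [[0,0,10],0]
    - [[0,0,0],0]

```text
time: 2.8
ee_pos: [0.5201, 0.3041, 0.3047]
tcp_rot: [0.0, 0.719, 0.695, -0.015]
wrist_force: [0.4, 0.4, -0.4]
finger_gap: 0.0003
```

```bash
python3 go.py "[.524,.302,.248]"
python3 - <<'E'
from h import *
import pickle
S={n:snap(n) for n in('wrist','top')}
pickle.dump(S,open('s1.pkl','wb'))
cv2.imwrite('pics/w1.png',np.hstack([S['wrist']['img'],cv2.resize(S['top']['img'][130:270,0:140],(288,384))[:, :288]]))
print(proj(S['wrist'],[.524,.302,.204]),np.round(S['wrist']['cam_to_world'],3).tolist())
E
```

```text
t 2.8 pos [0.5201 0.3041 0.3047] gap 0.0003 F [ 0.4   0.42 -0.38]
[[0.034, 0.999, -0.022], [0.999, -0.034, -0.022], [-0.022, -0.021, -1.0]]
[.524,.302,.248] tool shift mm [-0.7  5.2 56.7]
[[266.05012639 199.06411377]] [[0.999, -0.027, -0.03, 0.526], [-0.035, -0.956, -0.292, 0.377], [-0.021, 0.293, -0.956, 0.43], [0.0, 0.0, 0.0, 1.0]]
```

View pics/w1.png

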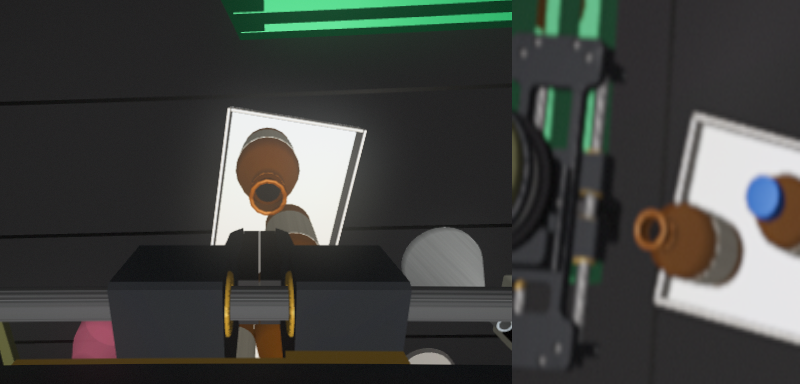

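The wrist view shows the open ring at (268,197), against a prediction of (266,199), so they agree to about 1–2 mm. The tips hang above it and the crate is well away. I'll go down.

Request:
play_rows:
  plan:
    - [[0,3,10],0]
    - [[0,2,10],0]
    - [[0,1,10],0]
    - [[0,1,10],0]
    - [[0,0,8],0]
    - [[0,0,6],0]
    - [[0,0,0],0]

```text
time: 3.6
ee_pos: [0.5279, 0.3033, 0.2477]
tcp_rot: [0.001, 0.719, 0.695, -0.013]
wrist_force: [-0.1, -0.8, 0.3]
finger_gap: 0.0005
```

```bash
python3 go.py "[.524,.302,.248]"
```

```text
t 3.6 pos [0.5279 0.3033 0.2477] gap 0.0005 F [-0.07 -0.76  0.34]
[[0.034, 0.999, -0.018], [0.999, -0.034, -0.02], [-0.02, -0.018, -1.0]]
[.524,.302,.248] tool shift mm [-1.5 -3.9 -0.2]
```

Request:
play_rows:
  plan:
    - [[-1,-3,0],0]
    - [[0,0,0],0]
    - [[0,0,0],0]
    - [[0,0,0],0]
    - [[0,0,0],0]
    - [[0,0,0],0]
    - [[0,0,0],0]
    - [[0,0,0],0]
    - [[0,0,0],0]
    - [[0,0,0],0]

```text
time: 4.6
ee_pos: [0.5254, 0.303, 0.2494]
tcp_rot: [0.001, 0.719, 0.695, -0.012]
wrist_force: [-0.0, 0.5, -0.3]
finger_gap: 0.0002
```

Request:
play_rows:
  plan:
    - [[0,0,0],0]
    - [[0,0,0],0]
    - [[0,0,0],0]
    - [[0,0,0],0]
    - [[0,0,0],0]
    - [[0,0,0],0]
    - [[0,0,0],0]
    - [[0,0,0],0]
    - [[0,0,0],0]
    - [[0,0,0],0]

```text
time: 5.6
ee_pos: [0.5254, 0.3029, 0.2493]
tcp_rot: [0.001, 0.719, 0.695, -0.012]
wrist_force: [0.3, -0.6, -0.1]
finger_gap: 0.0004
```

```bash
python3 go.py "[.524,.302,.248]"
python3 - <<'E'
from h import *
w=snap('wrist'); s=snap('scene')
cv2.imwrite('pics/p1.png',np.hstack([cv2.resize(w['img'][130:290,180:340],(400,400)),cv2.resize(s['img'][40:140,280:380],(400,400))]))
E
```

```text
t 5.6 pos [0.5254 0.3029 0.2493] gap 0.0004 F [ 0.29 -0.64 -0.12]
[[0.034, 0.999, -0.016], [0.999, -0.034, -0.018], [-0.018, -0.015, -1.0]]
[.524,.302,.248] tool shift mm [-0.9 -1.3  1.4]
```

View pics/p1.png

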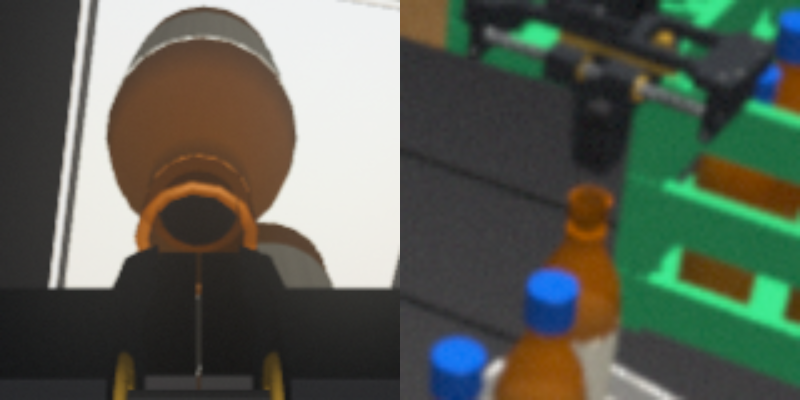

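Wrist and scene crops show the tips (scene crop (595,165)) right above the open ring (590,190), with a clear gap. I'll hold two more seconds and then lift.

Request:
play_rows:
  plan:
    - [[0,0,0],0]
    - [[0,0,0],0]
    - [[0,0,0],0]
    - [[0,0,0],0]
    - [[0,0,0],0]
    - [[0,0,0],0]
    - [[0,0,0],0]
    - [[0,0,0],0]
    - [[0,0,0],0]
    - [[0,0,0],0]

```text
time: 6.7
ee_pos: [0.5254, 0.3029, 0.2493]
tcp_rot: [0.001, 0.719, 0.695, -0.012]
wrist_force: [-0.2, -0.5, 0.5]
finger_gap: 0.0006
```

Request:
play_rows:
  plan:
    - [[0,0,0],0]
    - [[0,0,0],0]
    - [[0,0,0],0]
    - [[0,0,0],0]
    - [[0,0,0],0]
    - [[0,0,0],0]
    - [[0,0,0],0]
    - [[0,0,0],0]
    - [[0,0,0],0]
    - [[0,0,0],0]

```text
time: 7.7
ee_pos: [0.5254, 0.3029, 0.2493]
tcp_rot: [0.001, 0.719, 0.695, -0.012]
wrist_force: [-0.8, 0.4, -0.4]
finger_gap: 0.0005
```

Request:
play_rows:
  plan:
    - [[0,0,-15],0]
    - [[0,0,-15],0]
    - [[0,0,-15],0]
    - [[0,0,-15],0]
    - [[0,0,-15],0]
    - [[0,0,-15],0]
    - [[0,0,-15],0]
    - [[0,0,0],0]

```text
time: 8.5
ee_pos: [0.5265, 0.3045, 0.3575]
tcp_rot: [0.001, 0.719, 0.695, -0.013]
wrist_force: [0.5, 0.7, 0.2]
finger_gap: 0.0004
```

```bash
python3 go.py "[.494,-.283,.35]"
```

```text
t 8.5 pos [0.5265 0.3045 0.3575] gap 0.0004 F [0.54 0.67 0.2 ]
[[0.034, 0.999, -0.018], [0.999, -0.034, -0.019], [-0.02, -0.017, -1.0]]
[.494,-.283,.35] tool shift mm [-588.   -12.3   19.3]
```

Request:
play_rows:
  plan:
    - [[-30,0,0],0]
    - [[-30,0,0],0]
    - [[-30,0,0],0]
    - [[-30,0,0],0]
    - [[-30,0,0],0]
    - [[-30,0,0],0]
    - [[-30,0,0],0]
    - [[-30,0,0],0]
    - [[-30,0,0],0]
    - [[-30,0,0],0]

```text
time: 9.5
ee_pos: [0.5128, -0.0008, 0.3547]
tcp_rot: [-0.003, 0.715, 0.699, -0.017]
wrist_force: [1.0, -0.2, 0.9]
finger_gap: 0.0003
```

Request:
play_rows:
  plan:
    - [[-30,-1,0],0]
    - [[-30,-1,0],0]
    - [[-30,-1,0],0]
    - [[-30,-1,0],0]
    - [[-30,-1,0],0]
    - [[-30,-1,0],0]
    - [[-30,-1,0],0]
    - [[-25,-1,0],0]
    - [[-20,-1,0],0]
    - [[0,0,0],0]

```text
time: 10.5
ee_pos: [0.4907, -0.2701, 0.3519]
tcp_rot: [-0.007, 0.717, 0.696, -0.021]
wrist_force: [0.5, -0.5, -1.0]
finger_gap: 0.0002
```

```bash
python3 go.py "[.494,-.283,.35]" "[.494,-.283,.12]"
```

```text
t 10.5 pos [ 0.4907 -0.2701  0.3519] gap 0.0002 F [ 0.46 -0.45 -1.02]
[[0.029, 0.999, -0.04], [0.999, -0.03, -0.019], [-0.02, -0.04, -0.999]]
[.494,-.283,.35] tool shift mm [-12.7   3.7   2. ]
[.494,-.283,.12] tool shift mm [ -8.1  12.8 231.8]
```

Request:
play_rows:
  plan:
    - [[-5,2,20],0]
    - [[-3,2,20],0]
    - [[0,1,20],0]
    - [[0,1,20],0]
    - [[0,1,20],0]
    - [[0,1,20],0]
    - [[0,1,20],0]
    - [[0,1,20],0]
    - [[0,1,15],0]
    - [[0,0,0],0]

```text
time: 11.5
ee_pos: [0.4963, -0.2643, 0.1658]
tcp_rot: [-0.013, 0.713, 0.701, -0.017]
wrist_force: [-0.4, 0.2, 0.4]
finger_gap: 0.0007
```

```bash
python3 go.py "[.494,-.283,.12]" "[.494,-.283,.085]"
python3 - <<'E'
from h import *
w=snap('wrist'); s=snap('scene'); print(proj(w,[.494,-.283,.066]))
cv2.imwrite('pics/g1.png',np.hstack([cv2.resize(w['img'],(480,360)),cv2.resize(s['img'][200:350,110:243],(320,360))]))
E
```

```text
t 11.5 pos [ 0.4963 -0.2643  0.1658] gap 0.0007 F [-0.43  0.25  0.43]
[[0.017, 0.999, -0.043], [1.0, -0.017, -0.006], [-0.007, -0.043, -0.999]]
[.494,-.283,.12] tool shift mm [-18.4  -0.1  46. ]
[.494,-.283,.085] tool shift mm [-18.2   1.4  81. ]
[[260.83360318 222.64923728]]
```

View pics/g1.png

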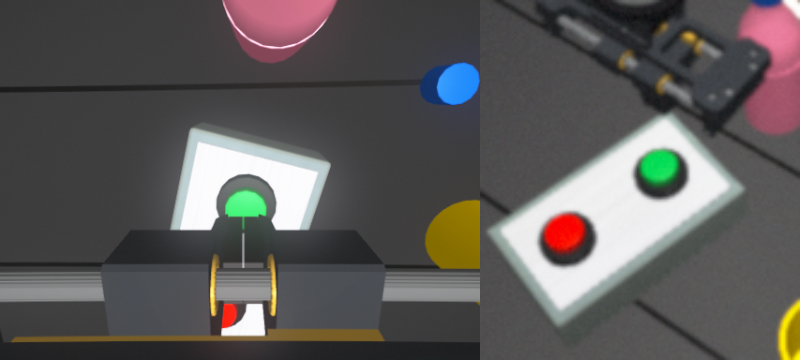

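The wrist view has green at about (246,208) in the picture, against a predicted (244,209). The scene crop shows the box clear below the gripper. I'll centre over it and descend.

Request:
play_rows:
  plan:
    - [[-10,0,0],0]
    - [[-9,0,0],0]
    - [[0,0,15],0]
    - [[0,0,15],0]
    - [[0,0,10],0]
    - [[0,0,10],0]
    - [[0,0,0],0]

```text
time: 12.3
ee_pos: [0.4983, -0.2922, 0.1219]
tcp_rot: [-0.004, 0.714, 0.7, -0.016]
wrist_force: [-0.5, 0.2, 0.3]
finger_gap: 0.0004
```

```bash
python3 go.py "[.494,-.283,.085]"
```

```text
t 12.3 pos [ 0.4983 -0.2922  0.1219] gap 0.0004 F [-0.48  0.2   0.28]
[[0.021, 0.999, -0.029], [1.0, -0.021, -0.016], [-0.016, -0.028, -0.999]]
[.494,-.283,.085] tool shift mm [ 9.7 -3.5 36.9]
```

Request:
play_rows:
  plan:
    - [[4,-2,5],0]
    - [[3,-2,5],0]
    - [[0,0,5],0]
    - [[0,0,5],0]
    - [[0,0,4],0]
    - [[0,0,0],0]

```text
time: 12.9
ee_pos: [0.4943, -0.285, 0.097]
tcp_rot: [-0.004, 0.714, 0.7, -0.015]
wrist_force: [-0.1, 0.3, 0.4]
finger_gap: 0.0003
```

```bash
python3 go.py "[.494,-.283,.085]"
```

```text
t 12.9 pos [ 0.4943 -0.285   0.097 ] gap 0.0003 F [-0.1   0.32  0.42]
[[0.02, 0.999, -0.027], [1.0, -0.021, -0.016], [-0.017, -0.026, -1.0]]
[.494,-.283,.085] tool shift mm [ 2.2 -0.  12. ]
```

Tips are at z ≈ 0.078 and the button top is at about 0.066. I'll creep down while watching the force.

Request:
play_rows:
  plan:
    - [[1,0,4],0]
    - [[0,0,4],0]
    - [[0,0,3],0]
    - [[0,0,3],0]

```text
time: 13.3
ee_pos: [0.4946, -0.2843, 0.0847]
tcp_rot: [-0.003, 0.714, 0.7, -0.015]
wrist_force: [-5.8, 5.4, 42.6]
finger_gap: 0.0001
```

Request:
play_rows:
  plan:
    - [[0,0,2],0]
    - [[0,0,2],0]

```text
time: 13.5
ee_pos: [0.4945, -0.2842, 0.0853]
tcp_rot: [-0.002, 0.714, 0.7, -0.014]
wrist_force: [-3.4, 3.0, 17.1]
finger_gap: 0.0006
```

Request:
play_rows:
  plan:
    - [[0,0,2],0]

```text
time: 13.6
ee_pos: [0.4945, -0.2842, 0.0853]
tcp_rot: [-0.002, 0.715, 0.699, -0.014]
wrist_force: [-2.8, 2.8, 18.1]
finger_gap: 0.0006
```

The force shows a hard stop at TCP z 0.085 with 18–43 N, well over the 4 N spring. I'll check it by picture while it's down.

```bash
python3 go.py
python3 - <<'E'
from h import *
import pickle
w=snap('wrist'); s=snap('scene'); s0=pickle.load(open('s0.pkl','rb'))['scene']
f=lambda i:cv2.resize(i['img'][235:315,140:220],(400,400),interpolation=cv2.INTER_CUBIC)
cv2.imwrite('pics/g2.png',np.hstack([f(s0),f(s)]))
E
```

```text
t 13.6 pos [ 0.4945 -0.2842  0.0853] gap 0.0006 F [-2.76  2.8  18.06]
[[0.021, 1.0, -0.023], [1.0, -0.022, -0.016], [-0.017, -0.022, -1.0]]
```

View pics/g2.png

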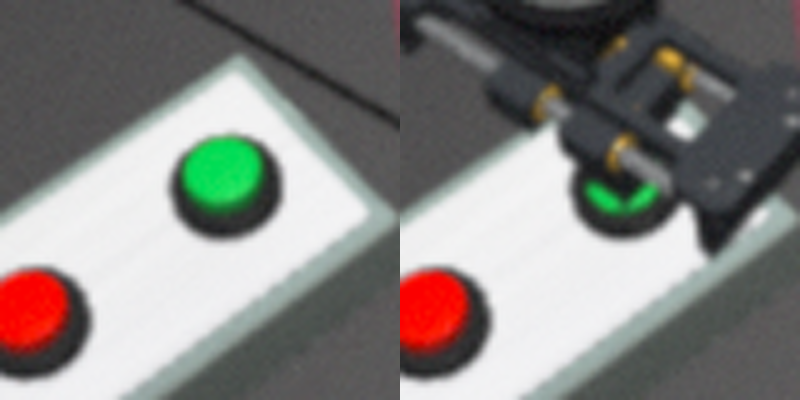

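The tips sit centred on the green cap. Its bright face edge has moved down to about crop y 212, against 205 before, so it looks pressed. I'll lift in small steps so the spring curve confirms the travel.

Request:
play_rows:
  plan:
    - [[0,0,-2],0]

```text
time: 13.8
ee_pos: [0.4944, -0.2842, 0.088]
tcp_rot: [-0.002, 0.715, 0.699, -0.014]
wrist_force: [-1.3, 2.0, 3.9]
finger_gap: 0.0005
```

Request:
play_rows:
  plan:
    - [[0,0,-2],0]

```text
time: 13.9
ee_pos: [0.4944, -0.2842, 0.0904]
tcp_rot: [-0.002, 0.715, 0.699, -0.014]
wrist_force: [-0.9, 0.7, 1.8]
finger_gap: 0.0003
```

Request:
play_rows:
  plan:
    - [[0,0,-2],0]

```text
time: 14.0
ee_pos: [0.4945, -0.2842, 0.0924]
tcp_rot: [-0.002, 0.715, 0.699, -0.014]
wrist_force: [0.4, -0.0, -0.3]
finger_gap: 0.0002
```

Request:
play_rows:
  plan:
    - [[0,0,-2],0]

```text
time: 14.1
ee_pos: [0.4946, -0.2843, 0.0943]
tcp_rot: [-0.002, 0.715, 0.699, -0.014]
wrist_force: [-1.2, 0.0, -0.5]
finger_gap: 0.0002
```

Request:
play_rows:
  plan:
    - [[0,0,-2],0]

```text
time: 14.2
ee_pos: [0.4946, -0.2843, 0.0961]
tcp_rot: [-0.002, 0.715, 0.699, -0.014]
wrist_force: [0.2, 0.0, -0.4]
finger_gap: 0.0002
```

Request:
play_rows:
  plan:
    - [[0,0,-2],0]

```text
time: 14.3
ee_pos: [0.4947, -0.2843, 0.098]
tcp_rot: [-0.002, 0.715, 0.699, -0.014]
wrist_force: [0.6, 0.2, 0.5]
finger_gap: 0.0006
```

The spring curve gives 3.9 N near the bottom, 1.8 N at +5 mm and 0 N by +7 mm. That matches 6 mm of travel at 4 N, so the press was full. I'll move clear.

Request:
play_rows:
  plan:
    - [[0,0,-20],0]
    - [[0,0,-25],0]
    - [[0,0,-25],0]
    - [[0,0,-25],0]
    - [[0,0,-25],0]
    - [[0,0,-25],0]
    - [[0,0,-25],0]
    - [[0,0,-25],0]
    - [[0,0,-20],0]
    - [[0,0,0],0]

```text
time: 15.3
ee_pos: [0.499, -0.2805, 0.32]
tcp_rot: [-0.004, 0.715, 0.699, -0.015]
wrist_force: [0.4, -0.3, 0.9]
finger_gap: 0.0001
```

Request:
play_rows:
  plan:
    - [[0,0,0],0]
    - [[0,0,0],0]
    - [[0,0,0],0]
    - [[0,0,0],0]
    - [[0,0,0],0]

```text
time: 15.8
ee_pos: [0.497, -0.2794, 0.3158]
tcp_rot: [-0.007, 0.715, 0.699, -0.016]
wrist_force: [-0.1, 0.4, 0.2]
finger_gap: 0.0006
```

```bash
python3 go.py
python3 - <<'E'
from h import *
import m,pickle
s=snap('scene'); cv2.imwrite('pics/end.png',s['img'])
for nm,lo,hi in(('blue',(105,120,60),(125,255,255)),('green',(55,120,60),(75,255,255)),('red',(0,200,100),(3,255,255))):
    A=m.blobs(m.c,lo,hi);B=m.blobs(s,lo,hi)
    print(nm,[(a[0].tolist(),round(float(min(np.linalg.norm(a[0]-b[0]) for b in B)),1)) for a in A if a[0][1]>95])
E
```

```text
t 15.8 pos [ 0.497  -0.2794  0.3158] gap 0.0006 F [-0.07  0.39  0.18]
[[0.022, 0.999, -0.033], [1.0, -0.022, -0.012], [-0.013, -0.033, -0.999]]
blue [([225.9, 104.1], 0.1), ([316.8, 114.7], 0.0), ([293.7, 131.7], 0.1), ([250.5, 141.4], 0.0), ([228.0, 192.2], 0.1), ([273.6, 287.8], 0.0)]
green [([489.4, 323.0], 0.1), ([184.2, 269.8], 0.1)]
red [([144.9, 296.9], 0.1)]
```

View pics/end.png

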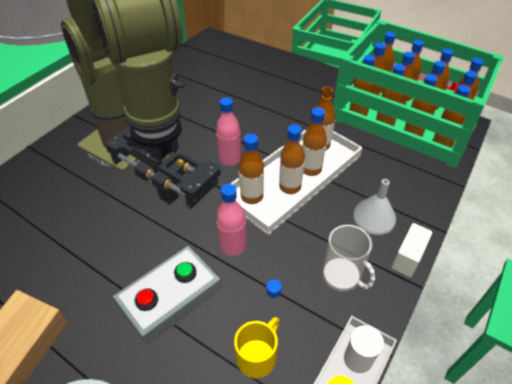

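The end view shows the arm clear and everything where it started. The caps, the spare cap at (274,288), green at (184,270) and red at (145,297) all sit within 0.1 px of the first picture. I'll hand in.

```bash
python3 -c "
from h import *
print(workorder.finish_job())"
```

```text
the job is handed in; nothing more can be done
None
```

I pointed out the uncapped bottle and pressed the green button fully, then moved clear and handed in the job. No verdict is reported.

- **Pointing:** The open mouth measured (0.524, 0.302). The grasp point held over it for about 4 s at (0.525, 0.303, 0.249), which puts the tips about 26 mm above the rim and about 2 mm off centre.
- **Button:** The fingertips pressed green to its stop. The spring force faded from 3.9 N to 0 N over the next few millimetres as I lifted, matching the 6 mm travel. The force peaked at about 43 N, more than I meant because I came down too quickly.
- **Last checks:** In the final scene picture all the blue caps, the spare cap and both buttons sit within 0.1 px of where they began. The open bottle, jug, mug and funnel I checked by eye only, and they look unmoved. The wrist force was near zero with the tool 0.32 m up, at 15.8 s.
- **Disagreements:** The mouth height came out at 0.200 m against the expected 0.204 m. The button top came out at 0.066 m against about 0.072 m from contact. Neither affected the result.

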